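Feed the tile press and stamp through its guard

ROBOT

A 7-joint arm with a two-finger parallel gripper is mounted at the origin on the work surface; the furniture and walls round the work are solid. World frame = base frame: x ahead of the robot, y to its left, z up, the work surface at z = 0. Lengths are in m, angles in rad, forces in N, time in s.
With the tool pointing down it reaches from about 0.425 to 0.875 m from the base axis. Payload 4.7 kg.
Tool frame: the origin (TCP) lies on the centre line of the jaws, within the pads' length; the fingertips stand ahead of it and the grasp point (between the pads) lies 2 mm behind it (nose_length is the z of the fingertips in the tool frame, in m); z points along the fingers, y is the line along which they close (so a half turn about z gives the same grasp; the last joint's range is limited). The gripper opens to 87 mm and grips with 3 to 60 N. Pads are 19 mm wide; open, the fingers measure 117 mm over their backs; the gripper's body (75 mm by 190 mm) begins 51 mm behind the grasp point.
Start: joints at [1.358, 0.321, -0.07, 1.45, 0.023, 1.371, -0.057], TCP at [0.146, -0.633, 0.24] pointing down, gripper open.
Joint ranges: [-2.86, 2.86], [-0.3, 2.09], [-1.38, 1.24], [0.06, 2.45], [-1.56, 4.7], [0.09, 2.05], [-2.69, 2.69]. Speed limits (rad/s): [2.57, 2.57, 3.14, 3.14, 3.14, 3.14, 3.14].

INTERFACE

Orientations are given as a rotation vector (axis times angle).
In Python, from bench import * gives the robot as it stands.
- The arm moves only by the tool send_rows, never from a script. Its arguments are lists of equal length, an entry for each row: "xyz": the shift along the tool's x, y, z in mm, a list of three; "dr": the turn, a rotation vector about the tool's x, y, z in rad, a list of three. A call has exactly 10 rows; each row is the pose to reach, as a shift and turn from the pose commanded when the call began, along the tool's axes at that moment; what a row does not reach only later rows make up. A row lasts 1/12 s, in which the tool goes at most 41.7 mm and 7.16 degrees, less where a joint would pass 70% of its speed; a pose out of reach is approached as far as the arm can. A call with a gripper value outside its range is refused whole. "jaw" is the finger opening in mm, from 0 to 87, set as the call begins (left out, the last holds). The fingers move at their own pace and stop on an object; "grip_force" is the grip in N (left out, the last holds). Time passes only in rows, so rows that repeat a pose let the fingers close, or fill a call up. It gives the time, the measured TCP pose, the force, the opening and the grip force at its end, in the units of the state.
- get_state(): the state, without advancing time (a new reading comes with each control period).
- get_image(name): name is "side" or "top"; returns the picture (420x560x3 uint8, red, green, blue); there is no depth.
- calibration(name): a dict with "vfov" (degrees; the focal length in pixels is half the picture's height over the tangent of half this angle, whatever the lens; pixels are square), "cx", "cy" (the principal point, pixels), "rvec" (rotation vector, rad) and "tvec" (3), from world to camera coordinates, as OpenCV has them. Camera axes: x right, y down, z forward; pixel columns grow to the right and rows downward; lengths in m; the calibration is good to about 2 mm. A picture is of the moment at which its call begins. calibration takes no time and is no camera call.
- close_job(): hands the job in; it is judged then, once.
The state is a dict: "time": time; "joint_positions": joint angles; "qd": joint speeds; "joint_torque": joint torques, N m; "position": TCP position; "tool_rot": TCP orientation; "ft_force": force on the tool from outside, world axes, zero at the start; "torque": the same for the moment, N m; "grip_width": opening from 0.0 (shut) to 1.0 (fully open); "grip_force": force on a finger pad.
Only numpy, scipy, OpenCV 4.12 (cv2) and the standard library are available. Lean on these libraries where they do the work, as an engineer would, in place of code of your own. Each camera call takes 0.05 s, during which the arm holds its last target. There are 200 camera calls.

TASK

Stamp the tile: push the wooden carrier with its tile along the channel of the small press until it is home against the stop, sliding it and not lifting it. Then reach down through the guard window over the lever with the flat square paddle, press that lever fully down and keep it down for a good second, then let it come up and withdraw. Do not touch the guard, leave the ball-ended lever and everything else alone, and do not work the paddle lever before the carrier is home.

Things in the scene. Friction and masses are not known exactly. Their poses are not given: they have to be found in the camera images.
- press: Fixed grey tile-stamping press. Origin: on the bench under the channel's end; +x feed direction (away from robot), +y left. Base plate 10 mm thick, x -155 to 110 mm. The channel runs along x between two rails (64 mm apart, tops at z 26 mm, x -145 to 0) to a stop whose face is at x = 0. A dark stamping head (z 52 to 64 mm) overhangs it, x -48 to 12. A rear wall (x 80 to 110, top z 75 mm) carries the levers.
- guard: The press's guard: grey sloping panel 4 mm thick on four posts. Same origin and axes as the press. It covers x -43 to 88 mm, y -98 to 98 mm; its top face rises from z 89 mm at the front edge to z 115 mm at the back. Two windows side by side, one lever under each. Not to be touched.
- window_left (a point): Centre of the left (+y) guard window, level with the panel's top face, 103 mm above the bench. The window is 86 mm long in the press's x and 74 mm wide in y; the bar between the two windows is 20 mm wide.
- window_right (a point): Centre of the right (-y) guard window, same size.
- paddle_pad (a point): Middle of the upper face of the flat paddle (36 x 36 mm, 5 mm thick) at the end of the steel paddle lever, at rest 92 mm above the bench, 9 to 12 mm below the panel. It may be under either window. The lever's hinge is 60 mm behind it (press +x) and 7 mm lower.
- paddle_lever (a joint): Angle of the paddle lever, rad: 0 at rest (up), grows as it is pressed down, hard stop at 0.33, where the paddle is about 20 mm lower. A spring lifts it back; at the paddle it takes about 3 N to start and 6 N to be fully down.
- ball_knob (a point): Top of the ball (20 mm diameter) at the end of the other lever, under the other window, at rest 96 mm above the bench. Not to be pressed.
- ball_lever (a joint): Angle of the ball-ended lever, rad: 0 at rest, grows as it is pressed, same spring.
- carrier: Loose wooden block, 80 (x, feed direction) x 60 (y) x 30 mm high, 0.2 to 0.4 kg, a 4 mm thick test tile fixed on top. Origin: centre of underside; axes as the press's. It lies in the channel (underside 10 mm above the bench), 35 to 55 mm short of the stop, 2 mm play each side. Home: front face touches the stop, origin at press x = -40 mm.
- carrier_rear (a point): Middle of the carrier's rear face (towards the robot), 25 mm above the bench: where to push it in the press's +x.
- lustre_tin: Small brass tin, 32 x 32 x 28 mm, loose, on the bench left of the guard. Origin: centre of underside. Leave alone.
- raw_cup: Small marbled cup, 75 mm across, 64 mm high, loose, to the right of the channel. Origin: centre of underside. Leave alone.
- spare_tile: Loose test tile, 54 x 57 x 4 mm, on the bench left of the press. Origin: centre of underside. Leave alone.
- glaze_jar: Ochre-brown glaze jar with white cap, 50 mm across, 68 mm high, loose, right of the press. Origin: centre of underside. Leave alone.
- rib: Flat kidney-shaped potter's rib, 64 x 74 x 8 mm, loose, on the bench right of the press. Origin: centre of underside. Leave alone.

How it is judged:
On the way, in this order (a step that is already met when the one before it is completed fails the run):
1. the carrier is pushed home against the stop (x of carrier in the frame of press above -0.046 m and z of carrier in the frame of press below 0.014 m and angle between carrier's own z axis and vertical below 0.06 rad and value of joint paddle_lever below 0.1 rad), for 0.2 s.
2. the paddle lever is held fully down (x of carrier in the frame of press above -0.046 m and z of carrier in the frame of press below 0.014 m and angle between carrier's own z axis and vertical below 0.06 rad and value of joint paddle_lever above 0.27 rad), for 0.8 s.
At the end, for the whole second after the job is handed in: The carrier lies flat in its channel within 6 mm of the stop, at rest; the paddle lever was held down (over 0.27 rad) for 0.8 s after that and is back up; the ball lever is up; the loose things around are within 2 cm of where they were (x of carrier in the frame of press above -0.046 m and z of carrier in the frame of press below 0.014 m and angle between carrier's own z axis and vertical below 0.06 rad and linear speed of carrier below 0.01 m/s and value of joint each of paddle_lever, ball_lever below 0.05 rad and distance of each of lustre_tin, raw_cup, spare_tile, glaze_jar, rib from where it was at the start of the episode below 0.02 m); the robot touches nothing.
It fails at once if the guard is touched (contact force between anything else and guard above 0.5 N).
It fails at once if the ball-ended lever is pressed (value of joint ball_lever above 0.08 rad).
It fails at once if the paddle lever is worked before the carrier is home (value of joint paddle_lever above 0.1 rad and x of carrier in the frame of press below -0.048 m).
It fails at once if the carrier is lifted or tipped (z of carrier in the frame of press above 0.018 m or angle between carrier's own z axis and vertical above 0.2 rad).
It fails at once if a loose thing beside the work is disturbed (moved 2 cm) (distance of any of lustre_tin, raw_cup, spare_tile, glaze_jar, rib from where it was at the start of the episode above 0.02 m).
It also fails if it takes over 45 s, if anything falls off the work surface, if the arm or the gripper's body presses on something with over 40 N, if the wrist force passes 120 N, or if a joint passes its speed limit or range.

## Working session

There is one attempt and no reset: what is moved stays moved. The work goes in short steps, Python scripts to look and compute and a tool call to move; the robot and the scene stay as the last step left them, time stands still between calls to the robot, and variables do not carry over. Pictures are saved under pics/ and viewed, at most 10 in all, crops included, and the job is handed in when it is done.

Besides the shell and the picture viewer there is one more tool, called as name(argument=value, ...), one argument or row to a line, values as JSON. send_rows: Moves the arm, as the interface text tells. Its arguments: {"type":"object","properties":{"xyz":{"type":"array"},"dr":{"type":"array"},"jaw":{"type":"number"},"grip_force":{"type":"number"}},"required":["xyz","dr"]}

```bash
mkdir -p pics; ls; cat > h.py <<'E'
from bench import *
import numpy as np, cv2
from scipy.spatial.transform import Rotation as R
def cam(n):
    c=calibration(n); f=210/np.tan(np.radians(c['vfov'])/2)
    K=np.array([[f,0,c['cx']],[0,f,c['cy']],[0,0,1.]]); return c,K
def ray(n,u,v):
    c,K=cam(n); Rm=R.from_rotvec(c['rvec']).as_matrix(); t=np.array(c['tvec'])
    d=Rm.T@np.linalg.solve(K,[u,v,1]); return -Rm.T@t,d/np.linalg.norm(d)
def onz(n,u,v,z):
    o,d=ray(n,u,v); return o+d*(z-o[2])/d[2]
def two(p,q):
    o1,d1=ray('top',*p); o2,d2=ray('side',*q)
    s=np.linalg.lstsq(np.c_[d1,-d2],o2-o1,rcond=None)[0]
    a,b=o1+s[0]*d1,o2+s[1]*d2; return (a+b)/2,np.linalg.norm(a-b)
def proj(n,P):
    c,K=cam(n); return cv2.projectPoints(np.float64(P).reshape(-1,3),np.float64(c['rvec']),np.float64(c['tvec']),K,None)[0][:,0]
E
python3 - <<'E'
from h import *
print(get_state()); 
for n in('side','top'):
    print(calibration(n)); im=get_image(n); cv2.imwrite(f'pics/{n}0.png',cv2.cvtColor(im,cv2.COLOR_RGB2BGR))
E
```

```text
pics
{'time': 0.0, 'joint_positions': array([ 1.35812862,  0.32183296, -0.07009965,  1.45169743,  0.02261546,
        1.37074261, -0.05692435]), 'qd': array([-0.00071929, -0.000223  ,  0.00104777,  0.00077005, -0.00080855,
        0.00016407, -0.00176476]), 'joint_torque': array([-6.69310903e-04, -4.91292465e+01, -4.04019020e-01, -3.12529635e+01,
       -6.40267530e-02,  4.36871743e-02,  1.70898452e-04]), 'position': array([ 0.1459809 , -0.63286834,  0.23844384]), 'tool_rot': array([-3.11956226e+00, -3.55269445e-01,  5.02448711e-04]), 'ft_force': array([ 0.55737563,  0.52427518, -1.28090739]), 'torque': array([-0.00710101,  0.02391778, -0.00933271]), 'grip_force': 0.0, 'grip_width': 1.0004087852214132}
{'vfov': 50.95938942128032, 'cx': 280.90590512341583, 'cy': 206.8375056235234, 'rvec': array([ 0.05523296,  2.77718752, -1.39619071]), 'tvec': array([ 0.56450423, -0.05211841,  1.33986054])}
{'vfov': 49.35523658546063, 'cx': 281.92341294332243, 'cy': 210.18040299291786, 'rvec': array([ 2.04215385, -2.19786711,  0.22396922]), 'tvec': array([0.23330322, 0.59497019, 1.05506343])}
```

View pics/side0.png

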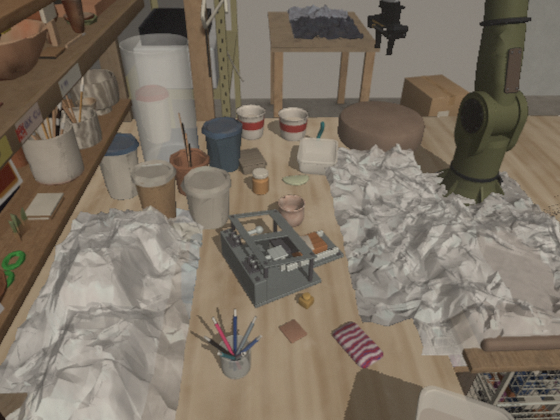

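View pics/top0.png

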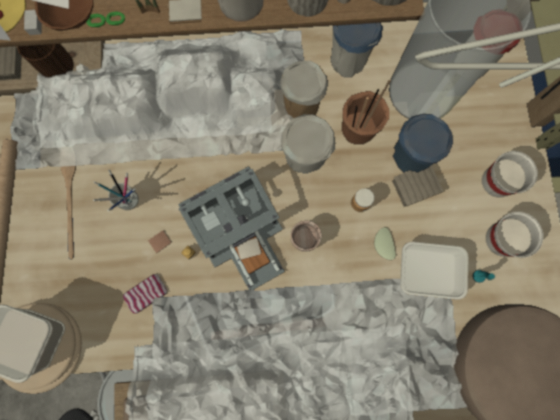

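Both views show the press: top at about (235,225), side at about (270,255). I'll enlarge it in each.

```bash
python3 - <<'E'
from h import *
for n,(x,y) in(('side',(205,195)),('top',(165,160))):
    im=cv2.imread(f'pics/{n}0.png')[y:y+(120 if n=='side' else 135),x:x+(145 if n=='side' else 165)]
    k=5 if n=='side' else 4.4
    cv2.imwrite(f'pics/{n}c.png',cv2.resize(im,None,fx=4,fy=4,interpolation=cv2.INTER_CUBIC))
print(onz('top',281,210,0),onz('top',235,225,.1),onz('side',270,255,.1))
E
```

```text
[0.6230505  0.19026538 0.        ] [0.57508805 0.3014575  0.1       ] [0.60761075 0.37875153 0.1       ]
```

View pics/sidec.png

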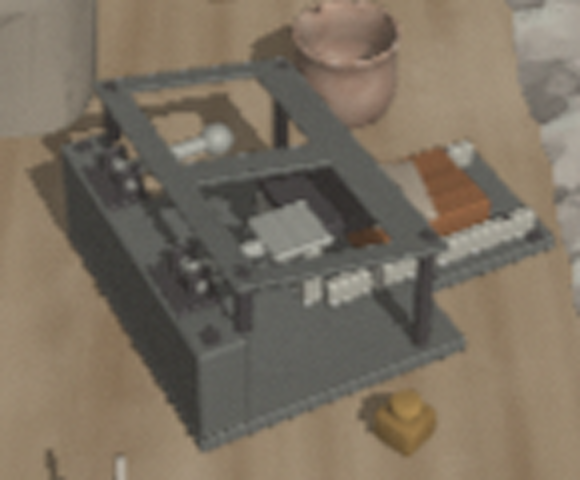

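View pics/topc.png

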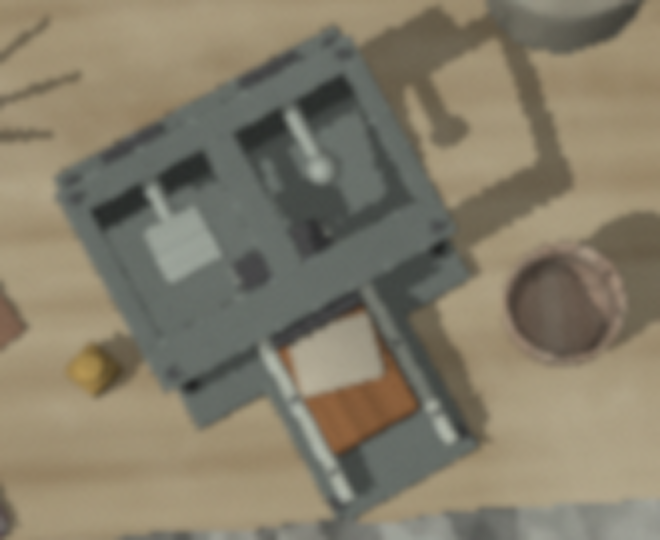

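Side crop: the paddle is at (291,230) in the nearer (left) window, the ball is at (217,137) in the other, and the guard corners are at about (100,85), (285,62), (440,240) and (238,285). Top crop: paddle (183,244), ball (318,163), guard corners (62,190), (342,32), (450,230) and (175,385). The carrier's rear edge runs (340,455)-(418,405).

```bash
cat >> h.py <<'E'
T=lambda U,V:((U+.5)/4-.5+165,(V+.5)/4-.5+160)
S=lambda U,V:((U+.5)/4-.5+205,(V+.5)/4-.5+195)
E
python3 - <<'E'
from h import *
np.set_printoptions(precision=4,suppress=True)
pts=dict(gBL=((62,190),(238,285)),gBR=((342,32),(100,85)),gFR=((450,230),(285,62)),gFL=((175,385),(440,240)),pad=((183,244),(291,230)),ball=((318,163),(217,137)))
for k,(a,b) in pts.items(): print(k,*two(T(*a),S(*b)))
W={k:two(T(*a),S(*b))[0] for k,(a,b) in pts.items()}
# rigid fit of guard corners in press frame (yaw + xy)
M=dict(gBL=(.088,.098,.115),gBR=(.088,-.098,.115),gFR=(-.043,-.098,.089),gFL=(-.043,.098,.089))
A=np.array([M[k] for k in M]);B=np.array([W[k] for k in M]);
ca,cb=A.mean(0),B.mean(0); a=A-ca;b=B-cb
yaw=np.arctan2((a[:,0]*b[:,1]-a[:,1]*b[:,0]).sum(),(a[:,0]*b[:,0]+a[:,1]*b[:,1]).sum())
Rz=R.from_euler('z',yaw).as_matrix(); o=cb-Rz@ca
print('yaw',yaw,'o',o); print('res',B-(A@Rz.T+o))
for k in('pad','ball'): print(k,'in press',(W[k]-o)@Rz)
for c in((340,455),(418,405)): print('car rear z40',(onz('top',*T(*c),.04)-o)@Rz)
print('plate rear corners', [(onz('top',*T(*c),.01)-o)@Rz for c in((342,515),(480,440))])
for n,(x,y) in(('side',(205,195)),('top',(165,160))):
    P=np.array([(-.155,-.1,.01)]);
print(get_state()['tool_rot'])
E
```

```text
gBL [0.6224 0.425  0.1136] 0.003095861657322037
gBR [0.7025 0.2577 0.1163] 0.007415459182742794
gFR [0.5886 0.2022 0.0876] 0.0005805644871099063
gFL [0.5091 0.3681 0.0882] 0.0001756140862390245
pad [0.5911 0.3596 0.0905] 0.0005808581492547806
ball [0.6327 0.2777 0.0908] 0.0033452291866036404
yaw 0.45074388476442273 o [ 0.5854  0.3034 -0.0006]
res [[ 0.0005 -0.0049 -0.0008]
 [-0.0048  0.0041  0.0019]
 [-0.0008  0.0057 -0.0009]
 [ 0.0051 -0.0049 -0.0002]]
pad in press [0.0297 0.0481 0.091 ]
ball in press [ 0.0314 -0.0437  0.0914]
car rear z40 [-0.1196  0.0295  0.0406]
car rear z40 [-0.117  -0.0262  0.0406]
plate rear corners [array([-0.1496,  0.0471,  0.0106]), array([-0.1524, -0.0495,  0.0106])]
[-3.1197 -0.3553  0.0005]
```

```bash
cat >> h.py <<'E'
yaw=.4507; o=np.array([.5854,.3034,0]); Rz=R.from_euler('z',yaw)
def plan(p,tilt=0,flip=0,press=True,cmd=None):
    """rows for TCP target p (press frame or world); tool z down, tilt leans body back (-x)"""
    s=get_state(); P,Q=s['position'],R.from_rotvec(s['tool_rot'])
    if cmd: P,Q=np.array(cmd[0]),R.from_rotvec(cmd[1])
    w=o+Rz.apply(p) if press else np.array(p)
    # tool x=+press x, z down, y = -press y ; flip: half turn about tool z
    T=Rz*R.from_euler('y',-tilt)*R.from_euler('x',np.pi)*R.from_euler('z',flip*np.pi)
    print('world',w.round(3),'r',np.hypot(*w[:2]).round(3),'xyz mm',(1e3*Q.inv().apply(w-P)).round(1),'dr',(Q.inv()*T).as_rotvec().round(3))
E
python3 - <<'E'
from h import *
import bench; print([k for k in dir(bench) if not k.startswith('__')]); print(getattr(bench,'nose_length',None))
print(R.from_rotvec(get_state()['tool_rot']).as_matrix().round(2))
for f in(0,1): plan([.5,-.25,.24],0,f,False); plan([-.16,0,.2],0,f)
E
```

```text
['MotionError', 'calibration', 'close_job', 'get_image', 'get_state', 'nose_length']
0.017
[[ 0.97  0.22 -0.  ]
 [ 0.22 -0.97  0.  ]
 [-0.   -0.   -1.  ]]
world [ 0.5  -0.25  0.24] r 0.559 xyz mm [ 431.  -293.5   -1. ] dr [-0.002 -0.    -0.224]
world [0.441 0.234 0.2  ] r 0.499 xyz mm [ 482.7 -777.9   39.8] dr [-0.002 -0.    -0.224]
world [ 0.5  -0.25  0.24] r 0.559 xyz mm [ 431.  -293.5   -1. ] dr [-0.     0.003  2.918]
world [0.441 0.234 0.2  ] r 0.499 xyz mm [ 482.7 -777.9   39.8] dr [-0.     0.003  2.918]
```

send_rows(
  xyz=[
    [38,-28,0],
    [72,-55,0],
    [105,-82,0],
    [138,-109,0],
    [170,-136,0],
    [203,-163,0],
    [236,-190,0],
    [268,-217,0],
    [300,-243,0],
    [330,-268,0],
  ],
  dr=[
    [0,0,-0.02],
    [0,0,-0.04],
    [0,0,-0.06],
    [0,0,-0.08],
    [0,0,-0.1],
    [0,0,-0.12],
    [0,0,-0.15],
    [0,0,-0.18],
    [0,0,-0.2],
    [0,0,-0.224],
  ],
  jaw=0,
)

```text
time: 0.93
position: [0.4029, -0.3029, 0.2394]
tool_rot: [3.062, 0.703, -0.001]
ft_force: [0.5, -1.3, -0.0]
grip_width: 0.325
grip_force: 0.0
```

```bash
python3 - <<'E'
from h import *
plan([-.165,0,.2],0); print(get_state()['joint_positions'])
E
```

```text
world [0.437 0.232 0.2  ] r 0.494 xyz mm [ 263.9 -466.    39.2] dr [0.    0.    0.001]
[ 0.97706775  0.02723164 -0.39020366  1.79363757  0.01117219  1.32289143
 -0.53488352]
```

send_rows(
  xyz=[
    [26,-28,0],
    [52,-56,0],
    [78,-84,0],
    [104,-112,0],
    [130,-140,0],
    [155,-168,0],
    [178,-195,0],
    [190,-234,0],
    [202,-273,0],
    [214,-312,0],
  ],
  dr=[
    [0,0,0],
    [0,0,0],
    [0,0,0],
    [0,0,0],
    [0,0,0],
    [0,0,0],
    [0,0,0],
    [0,0,0],
    [0,0,0],
    [0,0,0],
  ],
)

```text
time: 1.77
position: [0.4582, 0.0711, 0.2392]
tool_rot: [3.062, 0.702, -0.001]
ft_force: [0.9, 1.1, 0.2]
grip_width: 0.004
grip_force: 0.0
```

```bash
python3 - <<'E'
from h import *
plan([-.165,0,.15],0.25); print(get_state()['joint_positions'])
E
```

```text
world [0.437 0.232 0.15 ] r 0.494 xyz mm [  50.8 -153.7   89.2] dr [-0.     0.251 -0.   ]
[ 0.61977285 -0.06823678 -0.78681043  1.86712315 -0.04972338  1.32353638
 -1.27381078]
```

send_rows(
  xyz=[
    [6,-25,5],
    [12,-50,12],
    [18,-75,25],
    [25,-100,40],
    [32,-120,55],
    [40,-135,70],
    [45,-145,80],
    [50,-152,88],
    [51,-154,89],
    [51,-154,89],
  ],
  dr=[
    [0,0,0],
    [0,0.03,0],
    [0,0.06,0],
    [0,0.09,0],
    [0,0.12,0],
    [0,0.15,0],
    [0,0.15,0],
    [0,0.15,0],
    [0,0.15,0],
    [0,0.15,0],
  ],
)

```text
time: 2.6
position: [0.437, 0.2305, 0.15]
tool_rot: [-3.02, -0.695, -0.224]
ft_force: [0.5, 0.4, 0.5]
grip_width: 0.004
grip_force: 0.0
```

```bash
python3 - <<'E'
from h import *
plan([-.15,0,.04],0.15); print(get_state()['joint_positions'])
im=get_image('top'); cv2.imwrite('pics/t1.png',cv2.resize(cv2.cvtColor(im,cv2.COLOR_RGB2BGR)[160:310,150:320],None,fx=4,fy=4))
im=get_image('side'); cv2.imwrite('pics/s1.png',cv2.resize(cv2.cvtColor(im,cv2.COLOR_RGB2BGR)[160:310,205:375],None,fx=3,fy=3))
E
```

```text
world [0.45  0.238 0.04 ] r 0.509 xyz mm [ -1.1  -0.9 111. ] dr [-0.001  0.002  0.001]
[ 0.49097681 -0.03444072 -1.00706805  2.03152955 -0.02443069  0.98035245
 -1.6244    ]
```

View pics/s1.png

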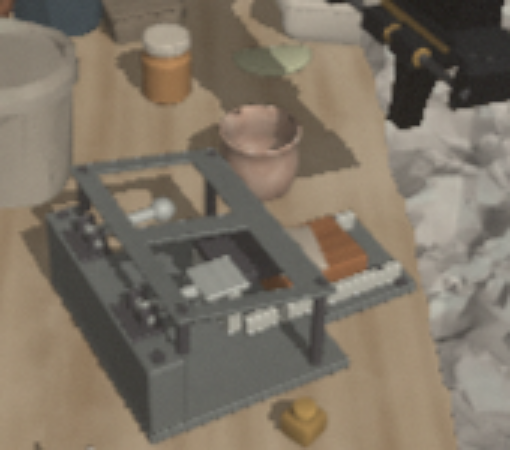

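The side view shows the closed gripper up and right of the press, behind the carrier and clear of everything (tip at about (405,122) in the crop). Now I'll go down behind the carrier.

send_rows(
  xyz=[
    [0,0,15],
    [0,0,30],
    [0,0,45],
    [0,-1,60],
    [-1,-1,72],
    [-1,-1,84],
    [-1,-1,95],
    [-1,-1,104],
    [-1,-1,112],
    [-1,-1,113],
  ],
  dr=[
    [0,0,0],
    [0,0,0],
    [0,0,0],
    [0,0,0],
    [0,0,0],
    [0,0,0],
    [0,0,0],
    [0,0,0],
    [0,0,0],
    [0,0,0],
  ],
)

```text
time: 3.53
position: [0.4515, 0.2368, 0.0377]
tool_rot: [-3.023, -0.691, -0.224]
ft_force: [-0.8, 0.4, -0.5]
grip_width: 0.006
grip_force: 0.0
```

```bash
python3 - <<'E'
from h import *
s=get_state();tip=s['position']+R.from_rotvec(s['tool_rot']).apply([0,0,.017]);print('tip press',Rz.inv().apply(tip-o),s['position'],s['joint_positions'])
plan([-.101,0,.039],0.15)
for n in('top','side'):
    im=get_image(n); u,v=proj(n,tip)[0]; print(u,v); u,v=int(u)-60,int(v)-60
    cv2.imwrite(f'pics/{n}2.png',cv2.resize(cv2.cvtColor(im,cv2.COLOR_RGB2BGR)[v:v+120,u:u+120],None,fx=4,fy=4))
cv2.imwrite('pics/b2.png',np.hstack([cv2.resize(cv2.imread(f'pics/{n}2.png'),(400,400)) for n in('top','side')]))
E
```

```text
tip press [-0.1470097  -0.00165407  0.02084651] [0.45152921 0.23678539 0.03766017] [ 0.35106949  0.25137979 -0.95934258  2.10210278  0.32511298  0.7695421
 -1.92002308]
world [0.494 0.259 0.039] r 0.558 xyz mm [48.2 -1.7  5.8] dr [ 0.     0.002 -0.001]
266.702272517729 277.2144176457524
329.29012099164186 238.6882445748187
```

View pics/b2.png

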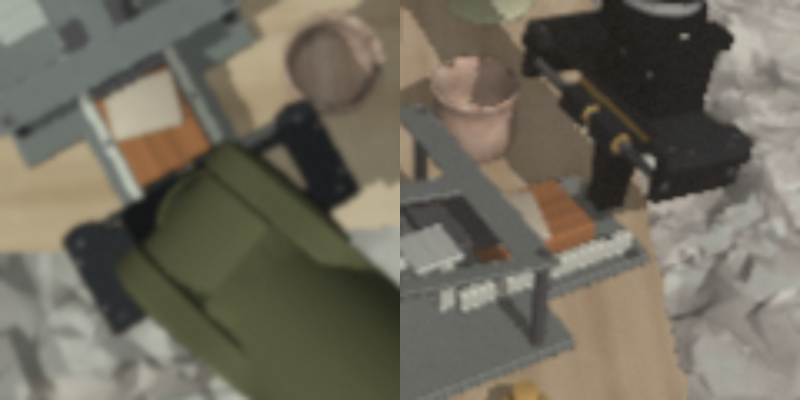

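The fingers stand in the channel behind the carrier, with the body above and clear of the cup and guard. Starting the slow push.

send_rows(
  xyz=[
    [5,-1,1],
    [10,-1,2],
    [15,-2,2],
    [20,-2,3],
    [25,-2,4],
    [30,-2,4],
    [35,-2,5],
    [40,-2,6],
    [44,-2,6],
    [48,-2,7],
  ],
  dr=[
    [0,0,0],
    [0,0,0],
    [0,0,0],
    [0,0,0],
    [0,0,0],
    [0,0,0],
    [0,0,0],
    [0,0,0],
    [0,0,0],
    [0,0,0],
  ],
)

```text
time: 4.47
position: [0.4948, 0.2611, 0.0389]
tool_rot: [-3.021, -0.693, -0.227]
ft_force: [-0.9, -1.3, 1.7]
grip_width: 0.003
grip_force: 1.1
```

send_rows(
  xyz=[
    [1,0,0],
    [2,0,0],
    [3,0,0],
    [4,0,1],
    [5,0,1],
    [5,0,1],
    [6,0,1],
    [6,0,1],
    [6,0,1],
    [6,0,1],
  ],
  dr=[
    [0,0,0],
    [0,0,0],
    [0,0,0],
    [0,0,0],
    [0,0,0],
    [0,0,0],
    [0,0,0],
    [0,0,0],
    [0,0,0],
    [0,0,0],
  ],
)

```text
time: 5.3
position: [0.5, 0.2635, 0.0388]
tool_rot: [-3.021, -0.693, -0.227]
ft_force: [-0.3, 0.8, -0.5]
grip_width: 0.006
grip_force: 0.3
```

```bash
cat >> h.py <<'E'
def tip():
    s=get_state();t=s['position']+R.from_rotvec(s['tool_rot']).apply([0,0,.017]);print('tip press',Rz.inv().apply(t-o).round(4),'f press',Rz.inv().apply(s['ft_force']).round(1),s['joint_positions'].round(2))
E
python3 -c "
from h import *
tip()"
```

```text
tip press [-0.0917  0.0013  0.022 ] f press [ 0.1  0.8 -0.5] [ 0.25  0.37 -0.9   1.98  0.43  0.82 -1.99]
```

Not at the stop yet by force. I'll continue a millimetre at a time.

send_rows(
  xyz=[
    [0.5,0,0],
    [1,0,0],
    [1.5,0,0],
    [2,0,0],
    [2.5,0,0],
    [3,0,0.5],
    [3.5,0,0.5],
    [4,0,0.5],
    [4,0,0.5],
    [4,0,0.5],
  ],
  dr=[
    [0,0,0],
    [0,0,0],
    [0,0,0],
    [0,0,0],
    [0,0,0],
    [0,0,0],
    [0,0,0],
    [0,0,0],
    [0,0,0],
    [0,0,0],
  ],
)

```text
time: 6.13
position: [0.5019, 0.2645, 0.0384]
tool_rot: [-3.023, -0.693, -0.221]
ft_force: [-6.8, -3.0, 4.7]
grip_width: 0.008
grip_force: 3.7
```

```bash
python3 -c "
from h import *
tip()"
```

```text
tip press [-0.0896  0.0014  0.0216] f press [-7.4  0.3  4.7] [ 0.25  0.38 -0.89  1.97  0.43  0.82 -1.99]
```

Contact force is building with the tip at −0.0896, which is where home should be. One more firm push, then back off.

send_rows(
  xyz=[
    [0.5,0,0],
    [1,0,0],
    [1.5,0,0],
    [2,0,0],
    [2,0,0],
    [2,0,0],
    [2,0,0],
    [2,0,0],
    [2,0,0],
    [2,0,0],
  ],
  dr=[
    [0,0,0],
    [0,0,0],
    [0,0,0],
    [0,0,0],
    [0,0,0],
    [0,0,0],
    [0,0,0],
    [0,0,0],
    [0,0,0],
    [0,0,0],
  ],
)

```text
time: 6.97
position: [0.5021, 0.2647, 0.0384]
tool_rot: [-3.025, -0.694, -0.216]
ft_force: [-11.4, -6.5, 10.1]
grip_width: 0.007
grip_force: 6.2
```

```bash
python3 -c "
from h import *
tip()"
```

```text
tip press [-0.0894  0.0014  0.0215] f press [-13.1  -0.9  10.1] [ 0.24  0.38 -0.89  1.97  0.44  0.83 -1.99]
```

Solid stop. Backing off 45 mm along the channel, then rising.

send_rows(
  xyz=[
    [-6,0,-1],
    [-14,0,-2],
    [-22,0,-3],
    [-32,0,-5],
    [-42,0,-6],
    [-50,0,-9],
    [-51,0,-20],
    [-53,0,-50],
    [-55,0,-85],
    [-57,0,-120],
  ],
  dr=[
    [0,0,0],
    [0,0,0],
    [0,0,0],
    [0,0,0],
    [0,0,0],
    [0,0,0],
    [0,0,0],
    [0,0,0],
    [0,0,0],
    [0,0,0],
  ],
)

```text
time: 7.8
position: [0.4368, 0.2338, 0.1495]
tool_rot: [-3.02, -0.694, -0.223]
ft_force: [1.5, -1.3, 1.1]
grip_width: 0.005
grip_force: 0.0
```

```bash
python3 - <<'E'
from h import *
tip(); plan([-.13,0,.22]); plan([.03,.047,.22])
im=get_image('side'); cv2.imwrite('pics/s3.png',cv2.resize(cv2.cvtColor(im,cv2.COLOR_RGB2BGR)[195:315,205:350],None,fx=5,fy=5,interpolation=cv2.INTER_CUBIC))
E
```

```text
tip press [-0.1616  0.0021  0.1327] f press [ 0.8 -1.8  1.1] [ 0.54 -0.03 -1.06  2.03 -0.02  0.98 -1.63]
world [0.468 0.247 0.22 ] r 0.529 xyz mm [ 44.1   2.  -64.7] dr [-0.001 -0.148  0.001]
world [0.592 0.359 0.22 ] r 0.692 xyz mm [202.4 -44.8 -41.1] dr [-0.001 -0.148  0.001]
```

View pics/s3.png

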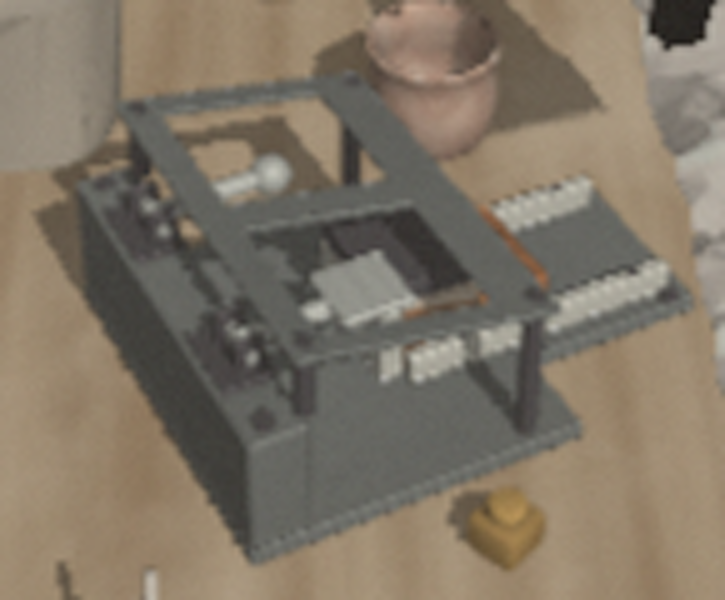

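The carrier is now up under the stamping head; the paddle (about (360,285)) and the ball (about (272,172)) are unmoved. Rising, levelling the tool and moving over the left window.

send_rows(
  xyz=[
    [6,0,-30],
    [14,1,-55],
    [30,1,-66],
    [52,-4,-64],
    [78,-11,-60],
    [104,-19,-56],
    [130,-26,-52],
    [156,-33,-48],
    [180,-39,-44],
    [202,-45,-41],
  ],
  dr=[
    [0,-0.03,0],
    [0,-0.06,0],
    [0,-0.09,0],
    [0,-0.12,0],
    [0,-0.148,0],
    [0,-0.148,0],
    [0,-0.148,0],
    [0,-0.148,0],
    [0,-0.148,0],
    [0,-0.148,0],
  ],
)

```text
time: 8.68
position: [0.5939, 0.3593, 0.2192]
tool_rot: [-3.062, -0.702, -0.002]
ft_force: [-0.4, 0.1, 0.8]
grip_width: 0.009
grip_force: 0.0
```

```bash
python3 - <<'E'
from h import *
tip(); plan([.0295,.047,.115])
s=get_state();t=s['position']+R.from_rotvec(s['tool_rot']).apply([0,0,.017])
for n in('top','side'):
    im=get_image(n); u,v=proj(n,t)[0]; print(u,v); u,v=int(u)-60,int(v)-60
    cv2.imwrite(f'pics/{n}4.png',cv2.resize(cv2.cvtColor(im,cv2.COLOR_RGB2BGR)[v:v+120,u:u+120],None,fx=4,fy=4))
cv2.imwrite('pics/b4.png',np.hstack([cv2.resize(cv2.imread(f'pics/{n}4.png'),(400,400)) for n in('top','side')]))
E
```

```text
tip press [0.032  0.0467 0.2022] f press [-0.3  0.3  0.8] [ 0.05  0.6  -0.96  1.33  0.48  1.45 -2.  ]
world [0.591 0.359 0.115] r 0.692 xyz mm [ -2.7  -0.3 104.2] dr [-0.    -0.001  0.   ]
202.52823268419255 210.19147973934398
276.3528607398284 211.67874161674692
```

View pics/b4.png

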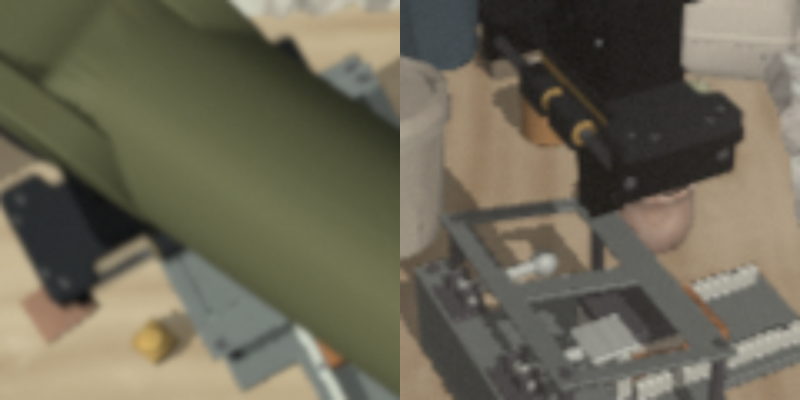

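The fingertip hangs over the left window (side half, about (600,212)) with the body clear. Lowering to just above the paddle.

send_rows(
  xyz=[
    [-1,0,14],
    [-2,0,28],
    [-3,0,42],
    [-3,0,55],
    [-3,0,66],
    [-3,0,77],
    [-3,0,87],
    [-3,0,95],
    [-3,0,101],
    [-3,0,103],
  ],
  dr=[
    [0,0,0],
    [0,0,0],
    [0,0,0],
    [0,0,0],
    [0,0,0],
    [0,0,0],
    [0,0,0],
    [0,0,0],
    [0,0,0],
    [0,0,0],
  ],
)

```text
time: 9.62
position: [0.5902, 0.3571, 0.1158]
tool_rot: [-3.062, -0.702, -0.001]
ft_force: [-0.1, -0.1, 0.1]
grip_width: 0.005
grip_force: 0.0
```

```bash
python3 - <<'E'
from h import *
tip()
im=get_image('side'); cv2.imwrite('pics/s5.png',cv2.resize(cv2.cvtColor(im,cv2.COLOR_RGB2BGR)[185:285,215:335],None,fx=5,fy=5,interpolation=cv2.INTER_CUBIC))
E
```

```text
tip press [0.0278 0.0463 0.0988] f press [-0.2 -0.   0.1] [ 0.05  0.66 -0.92  1.46  0.54  1.28 -2.04]
```

View pics/s5.png

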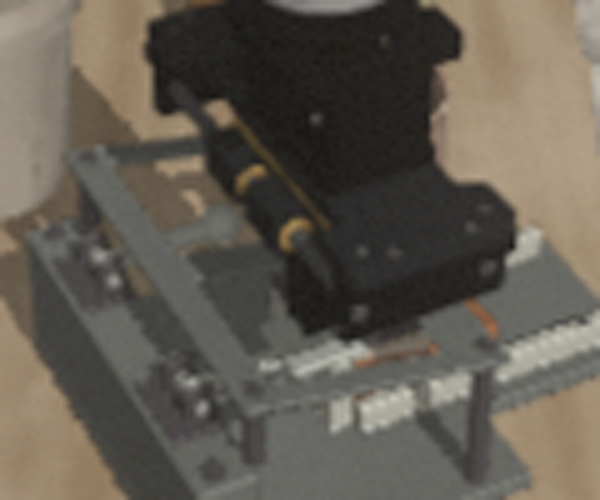

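The fingers are inside the window above the paddle, with the body clear of the panel. Pressing down about 22 mm.

send_rows(
  xyz=[
    [0,0,3],
    [0,0,6],
    [0,0,8],
    [0,0,10],
    [0,0,12],
    [0,0,14],
    [0,0,16],
    [0,0,18],
    [0,0,20],
    [0,0,22],
  ],
  dr=[
    [0,0,0],
    [0,0,0],
    [0,0,0],
    [0,0,0],
    [0,0,0],
    [0,0,0],
    [0,0,0],
    [0,0,0],
    [0,0,0],
    [0,0,0],
  ],
)

```text
time: 10.5
position: [0.5908, 0.3577, 0.0952]
tool_rot: [-3.061, -0.702, -0.004]
ft_force: [-1.7, 0.0, 4.5]
grip_width: 0.008
grip_force: 2.5
```

send_rows(
  xyz=[
    [0,0,0.5],
    [0,0,1],
    [0,0,1.5],
    [0,0,2],
    [0,0,2.5],
    [0,0,3],
    [0,0,3],
    [0,0,3],
    [0,0,3],
    [0,0,3],
  ],
  dr=[
    [0,0,0],
    [0,0,0],
    [0,0,0],
    [0,0,0],
    [0,0,0],
    [0,0,0],
    [0,0,0],
    [0,0,0],
    [0,0,0],
    [0,0,0],
  ],
)

```text
time: 11.33
position: [0.5912, 0.3578, 0.0925]
tool_rot: [-3.061, -0.702, -0.005]
ft_force: [-0.2, 0.1, 4.5]
grip_width: 0.007
grip_force: 2.5
```

```bash
python3 -c "
from h import *
tip()"
```

```text
tip press [0.029  0.0465 0.0755] f press [-0.1  0.2  4.5] [ 0.04  0.68 -0.91  1.48  0.55  1.24 -2.06]
```

Not at the hard stop yet. Going on in small steps until the force climbs.

send_rows(
  xyz=[
    [0,0,0.5],
    [0,0,1],
    [0,0,1.5],
    [0,0,2],
    [0,0,2.5],
    [0,0,3],
    [0,0,3],
    [0,0,3],
    [0,0,3],
    [0,0,3],
  ],
  dr=[
    [0,0,0],
    [0,0,0],
    [0,0,0],
    [0,0,0],
    [0,0,0],
    [0,0,0],
    [0,0,0],
    [0,0,0],
    [0,0,0],
    [0,0,0],
  ],
)

```text
time: 12.17
position: [0.5914, 0.358, 0.0911]
tool_rot: [-3.061, -0.702, -0.007]
ft_force: [-1.5, -3.0, 11.4]
grip_width: 0.004
grip_force: 5.9
```

```bash
python3 -c "
from h import *
tip()"
```

```text
tip press [0.0293 0.0465 0.0741] f press [-2.7 -2.1 11.4] [ 0.04  0.68 -0.91  1.48  0.56  1.24 -2.06]
```

Force jumped to 11 N at tip z 74 mm, as predicted for the hard stop. Holding for two calls (1.7 s) with 1 mm more.

send_rows(
  xyz=[
    [0,0,0.5],
    [0,0,1],
    [0,0,1],
    [0,0,1],
    [0,0,1],
    [0,0,1],
    [0,0,1],
    [0,0,1],
    [0,0,1],
    [0,0,1],
  ],
  dr=[
    [0,0,0],
    [0,0,0],
    [0,0,0],
    [0,0,0],
    [0,0,0],
    [0,0,0],
    [0,0,0],
    [0,0,0],
    [0,0,0],
    [0,0,0],
  ],
)

```text
time: 13.0
position: [0.5915, 0.358, 0.0909]
tool_rot: [-3.062, -0.701, -0.008]
ft_force: [-3.4, -3.2, 15.0]
grip_width: 0.002
grip_force: 7.8
```

send_rows(
  xyz=[
    [0,0,0],
    [0,0,0],
    [0,0,0],
    [0,0,0],
    [0,0,0],
    [0,0,0],
    [0,0,0],
    [0,0,0],
    [0,0,0],
    [0,0,0],
  ],
  dr=[
    [0,0,0],
    [0,0,0],
    [0,0,0],
    [0,0,0],
    [0,0,0],
    [0,0,0],
    [0,0,0],
    [0,0,0],
    [0,0,0],
    [0,0,0],
  ],
)

```text
time: 13.83
position: [0.5915, 0.3581, 0.0909]
tool_rot: [-3.062, -0.702, -0.008]
ft_force: [-4.1, -2.2, 14.1]
grip_width: 0.003
grip_force: 7.8
```

send_rows(
  xyz=[
    [0,0,-2],
    [0,0,-4],
    [0,0,-7],
    [0,0,-10],
    [0,0,-14],
    [0,0,-18],
    [0,0,-22],
    [0,0,-27],
    [0,0,-33],
    [0,0,-40],
  ],
  dr=[
    [0,0,0],
    [0,0,0],
    [0,0,0],
    [0,0,0],
    [0,0,0],
    [0,0,0],
    [0,0,0],
    [0,0,0],
    [0,0,0],
    [0,0,0],
  ],
)

```text
time: 14.67
position: [0.5903, 0.3567, 0.1277]
tool_rot: [3.062, 0.702, 0.001]
ft_force: [0.1, -0.5, -0.3]
grip_width: 0.001
grip_force: 0.0
```

send_rows(
  xyz=[
    [0,0,-12],
    [0,0,-26],
    [0,0,-42],
    [0,0,-58],
    [0,0,-74],
    [0,0,-88],
    [0,0,-96],
    [0,0,-100],
    [0,0,-100],
    [0,0,-100],
  ],
  dr=[
    [0,0,0],
    [0,0,0],
    [0,0,0],
    [0,0,0],
    [0,0,0],
    [0,0,0],
    [0,0,0],
    [0,0,0],
    [0,0,0],
    [0,0,0],
  ],
)

```text
time: 15.5
position: [0.5902, 0.3571, 0.2276]
tool_rot: [3.062, 0.702, 0.002]
ft_force: [0.6, -0.6, -0.9]
grip_width: 0.005
grip_force: 0.0
```

```bash
python3 - <<'E'
from h import *
tip()
im=get_image('side'); cv2.imwrite('pics/s6.png',cv2.resize(cv2.cvtColor(im,cv2.COLOR_RGB2BGR)[185:315,205:350],None,fx=4,fy=4,interpolation=cv2.INTER_CUBIC))
E
```

```text
tip press [0.0278 0.0463 0.2106] f press [ 0.3 -0.8 -0.9] [ 0.05  0.59 -0.96  1.33  0.47  1.46 -2.  ]
```

View pics/s6.png

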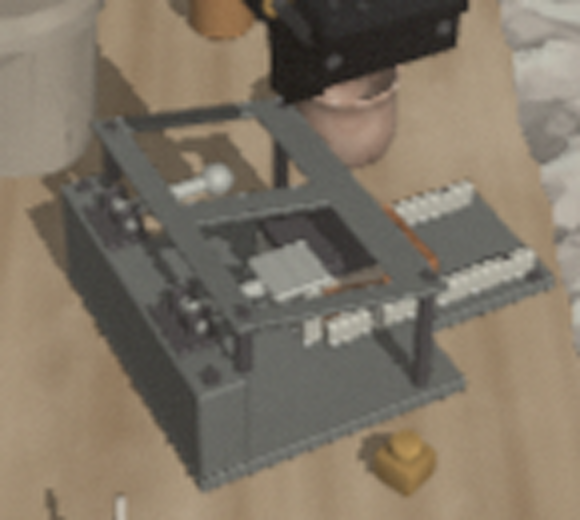

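The paddle is back up (about (290,270)), the ball is up at (217,180), the carrier is home and the tool is clear above. Handing in.

```bash
python3 -c "
from bench import *
print(close_job())"
```

```text
the job is handed in; nothing more can be done
None
```

I pushed the carrier home against the stop, held the paddle lever at its hard stop for over 1.6 s, let it come back up and withdrew with no sign of touching the guard; the job was handed in at about 15.6 s, but the verdict wasn't shown.

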